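# Clamp a re-glued supply in the bonding station

### The arm

A 6-joint arm with a two-finger parallel gripper is mounted at the origin on a cart in front of the work surface, level with it; the furniture and walls round the work are solid. World frame = base frame: x ahead of the robot, y to its left, z up, the work surface at z = 0. Lengths are in m, angles in rad, forces in N, time in s.
With the tool pointing down it reaches from about 0.35 to 0.775 m from the base axis. Payload 7.3 kg.
Tool frame: the origin (TCP) lies midway between the tips of the shut fingers; the grasp point (between the pads) lies 19 mm behind it; z points along the fingers, y is the line along which they close (so a half turn about z gives the same grasp; the last joint's range is limited). The gripper opens to 92 mm and grips with 3 to 60 N. Pads are 19 mm wide; open, the fingers measure 130 mm over their backs; the gripper's body (75 mm by 190 mm) begins 47 mm behind the grasp point.
Start: joints at [1.202, 0.342, 1.524, -0, 1.275, -0.146], TCP at [0.116, 0.512, 0.227] pointing down, gripper open.
Joint ranges: [-2.53, 2.53], [-0.77, 2.02], [0.04, 2.7], [-1, 4.14], [0.28, 2.66], [-3.11, 3.11]. Speed limits (rad/s): [2.57, 2.57, 3.14, 3.14, 3.14, 3.14].

### API

Orientations are given as a rotation vector (axis times angle).
In Python, from station import monitor, grab_frame, ticket, spotter gives the robot as it stands.
- The arm moves only by the tool servo_tool, never from a script. Its argument "motion" is a list of rows, each a list of 3 entries, a list of its own where there are three numbers: the finger opening in mm, from 0 to 91.8, then the shift along the tool's x, y, z in mm, then the turn, a rotation vector about the tool's x, y, z in rad. In form: [[hand, [dx, dy, dz], [ax, ay, az]], ...]. A call has 1 to 10 rows; each row shifts and turns the commanded pose from where the row before left it, along the tool's axes as they then stand; what a row does not reach is not made up. A row lasts 1/10 s, in which the tool goes at most 50 mm and 8.59 degrees, less where a joint would pass 70% of its speed; a pose out of reach is approached as far as the arm can. A call is refused whole if a number of a shift passes 50 or a number of a turn 0.15, either way. A call with a gripper value outside its range is refused whole. The fingers move at their own pace and stop on an object; the grip force is fixed at half the most. Time passes only in rows, so rows that do not move let the fingers close. It gives the time, the measured TCP pose, the force, the opening and the grip force at its end, in the units of the state.
- monitor.observe(): the state, without advancing time (a new reading comes with each control period).
- grab_frame(name): name is "scene" or "top" or "wrist"; returns a dict with "pixels" (480x640x3 uint8, red, green, blue), "range_z" (480x640 float32, m along the optical axis (not along the pixel's ray), 0 where there is no reading), "vertical_fov" (degrees; the focal length in pixels is half the picture's height over the tangent of half this angle, whatever the lens; pixels are square), "cx", "cy" (the principal point, pixels), "dist_coeffs" ([k1, k2, p1, p2, k3] as OpenCV has them; the pictures are not rectified), "world_from_camera" (4x4, takes a point from camera to world coordinates). Camera axes: x right, y up, looking along -z (the intrinsics and any distortion apply to the point x, -y, -z); pixel columns grow to the right and rows downward; lengths in m; the calibration is good to about 2 mm. A picture is of the moment at which its call begins.
- ticket.sign_off(): hands the job in; it is judged then, once.
Trained networks look in the newest picture that a camera, given by its name, has taken for a name from the list of things; names that differ only in an ending like _2 or _b are one class to them, and where a whole thing is asked for, a point or a joint stands for the part that bears it (a point fixed in the world has none). Each returns a list of dicts, best first, with "score" (0 to 1); they miss things now and then, are a little off and sometimes report something else, mostly with a low value. They report only what shows in the picture. A call takes as long as a camera call. They do not tell look-alikes from the thing itself.
- spotter.spot_in(target, camera): "xyz" ([x, y, z] in m, in world coordinates, good to about 4 mm: the middle of the surface that is visible of it).
- spotter.cut_out(target, camera): "mask" (480x640 bool, what is visible of it).
- spotter.landmark_of(target, camera): "xyz" ([x, y, z] in m, in world coordinates, good to about 4 mm: a listed point, or the origin of a listed thing).
The state is a dict: "time": time; "joint_pos": joint angles; "joint_velocities": joint speeds; "joint_torque": joint torques, N m; "tool_pos": TCP position; "ee_rot": TCP orientation; "ft_force": force on the tool from outside, world axes, zero at the start; "wrist_torque": the same for the moment, N m; "finger_gap": opening from 0.0 (shut) to 1.0 (fully open); "grasp_force": force on a finger pad.
Only numpy, scipy, OpenCV 4.12 (cv2) and the standard library are available. Lean on these libraries where they do the work, as an engineer would, in place of code of your own. Each camera call takes 0.05 s, during which the arm holds its last target. There are 200 camera calls.

### The job

The power supply standing in the steel tray has just been glued shut: without touching it, take the tray by its handle and slide it along the desk into the slotted bed of the bonding station until it meets the end stop. Then pump the clamp's trigger, squeezing it and letting it spring back (do not push the jaw by hand), until the rubber pad presses the supply against the fixed jaw and is squashed by about 4 mm: 2 to 6 mm is good, squashing it to its limit cracks the case. The clamp slackens as soon as the trigger is let go, so finish while holding the trigger squeezed at that pressure, with the tray still home and the things lying around left alone.

Things in the scene. Friction and masses are not known exactly. Their poses are not given: they have to be found in the camera images.
- station: Bonding station, fixed on the desk. Origin on the desk under the home place of the work; x = clamping direction (from trigger to fixed jaw), y = towards the open mouth of the bed, z up. The tray is home when its frame coincides with this one. The grey clamp stands at x=-154 to -70 mm, its body 31 mm wide and up to 87 mm high.
- bed_mouth (a point): Mouth of the slotted bed, at station (0, 60, 5) mm. Two grey rails along station y, inner faces at x=-42 and +42, y=-66 to 60, 13 mm high; each has a lip reaching in to 35.5 mm, underside 9 mm above the desk. From y=60 to 79 the rails flare outwards by about 9 mm a side. The bed has no floor: the tray slides on the desk.
- end_stop (a point): Middle of the face of the end stop, a bar across the closed end of the bed, 18 mm high, at station (0, -67, 9) mm: the tray's leading edge meets it.
- handle_grip (a point): Point on the back (-x) face of the clamp's fixed black handle, at station (-146, 0, 122) mm: where one finger bears when handle and trigger are squeezed together. The handle stands upright, 20 mm thick (x), 23 mm wide (y), from 85 to 151 mm above the desk, and does not give.
- trigger: Clamp trigger: black curved lever 18 mm wide (station y), 10 mm thick, its top 144 mm above the desk, upright in front (+x) of the fixed handle. Origin on its pivot at station (-100, 0, 66) mm. Squeezed, its top swings to -x, towards the handle. The space round handle and trigger above 90 mm is free.
- trigger_grip (a point): Foremost (+x) point of the trigger, 122 mm above the desk, where a finger bears on it. Released it is 56 mm from handle_grip, fully squeezed 38 mm. A gripper whose fingers close together should be centred over the squeezed span, about 20 mm in +x from handle_grip, so that it meets the trigger first, or be moved as it closes; one finger may also push the trigger alone.
- trigger_angle (a joint): Trigger, rad: 0 released to 0.32 fully squeezed (stop). Its spring takes 2.2 N at the grip point at 0 and 4.5 N at 0.32. A full squeeze pushes the toothed jaw bar 10 mm forward by a pawl, which clicks back over 4.5 mm teeth, so a stroke gains 6 to 10 mm. The jaw's push is about 1.7 times that on the trigger (spring deducted) less 5 N drag: 20 N there gives 20 to 27 N at the pad.
- jaw_travel (a joint): Moving jaw with its toothed bar, along station +x, m: 0 (back) to 0.056. Pad face at station x = -44 mm + travel - squash. A drag of 5 N keeps the jaw in place between strokes but holds no pressure: let the trigger go and a squashed pad pushes the jaw back. With the supply against the fixed jaw the pad begins to squash at a travel of about 0.034.
- pad: Black rubber pad on the moving jaw, 48 mm wide (station y), 10 mm thick, from 18 to 58 mm above the desk; axes and origin like the station's, shifted in x by the jaw's travel.
- jaw_bar: The moving jaw: dark steel shoe 52 mm wide behind the pad, up to 60 mm high, on the toothed steel bar (13 mm wide) that runs back into the clamp. Axes and origin like the station's, shifted in x by the jaw's travel. Not to be pushed by hand.
- pad_squash (a joint): How far the rubber pad is squashed, m: 0 free to 0.008 (its limit). 6 N per mm: 2 mm is 12 N, 4 mm is 24 N, 6 mm is 36 N; the supply's case cracks at 55 N.
- fixed_jaw: Fixed jaw with a rubber face 54 mm wide, on the far (+x) rail; same origin and axes as the station. Its face is at station x=+22 mm, 16 to 58 mm above the desk.
- tray: Loose steel tray, 0.35 kg. Origin on its underside, under the middle of the work; plate x -40..40, y -66..66 mm, 4 mm thick, leading corners cut back; curbs 6.5 mm high round the supply on the -x side and both ends, open to +x. A 40 mm wide tail carries the handle at y=+94. It goes into the bed -y end first, with 2 mm play on each side.
- tray_handle (a point): Middle of the tray's handle: black bar along the tray's y, 46 mm long, 12 mm wide, 12 mm high, its middle 34 mm above the desk, at tray (0, 94, 34) mm, on two posts.
- supply: Black power supply, about 0.3 kg, standing on its long narrow side in the tray: 32 mm in x, 118 mm in y, 62 mm high. Origin in the middle of its underside, 4 mm above the desk on the tray's plate, at the start within 2 mm of the tray's origin. The jaw slides it about 6 mm over the tray towards +x until it meets the fixed jaw.
- glue_bottle: Bystander: brown dropper bottle, 34 mm across, 114 mm high, origin under its middle.
- screw_tray: Bystander: grey tray of screws, 70x95x16 mm, origin under its middle.
- pocket_lens: Bystander: folding pocket lens in a white metal shell, 46x78x16 mm, origin under its middle.
There are look-alikes about, which are no part of the job. Leave any yellow look-alike of the supply alone.

How it is judged:
On the way:
1. the tray with the supply standing in it is home against the end stop, the pad not yet touching (y of tray in the frame of station between -0.005 and 0.004 m and x of tray in the frame of station between -0.005 and 0.005 m and angle between supply's own z axis and vertical below 0.12 rad and y of supply in the frame of tray between -0.006 and 0.006 m and z of supply in the frame of tray between 0.001 and 0.008 m and contact force between pad and supply below 0.5 N), for 0.2 s.
At the end, for the whole second after the job is handed in: Ends holding the trigger squeezed (over 3 N, over 0.03 rad); pad presses the supply with 10 to 40 N, supply bears on the fixed jaw with over 8 N; tray home (4 mm along the bed, 5 mm across), supply upright in it; robot touches neither tray nor supply (y of tray in the frame of station between -0.005 and 0.004 m and x of tray in the frame of station between -0.005 and 0.005 m and angle between supply's own z axis and vertical below 0.12 rad and y of supply in the frame of tray between -0.006 and 0.006 m and z of supply in the frame of tray between 0.001 and 0.008 m and contact force between pad and supply between 10 and 40 N and contact force between fixed_jaw and supply above 8 N and contact force between the fingers and trigger above 3 N and value of joint trigger_angle above 0.03 rad and contact force between the arm and supply below 0.5 N and contact force between the arm and tray below 0.5 N); the arm keeps its last pose, push and grip.
It fails at once if the freshly glued supply is touched by the robot or tipped over (contact force between the arm and supply above 3 N or angle between supply's own z axis and vertical above 0.35 rad).
It fails at once if the tray is lifted off the desk by more than 30 mm (height (world z) of tray above 0.03 m).
It fails at once if the supply's case is cracked: the pad presses it with more than 55 N (contact force between pad and supply above 55 N).
It fails at once if the jaw or its bar is pushed by hand instead of with the trigger (contact force between the arm and jaw_bar above 3 N).
It fails at once if a bystander is moved more than 20 mm (distance of any of glue_bottle, screw_tray, pocket_lens from where it was at the start of the episode above 0.02 m).
It also fails if it takes over 67 s, if anything falls off the work surface, if the arm or the gripper's body presses on something with over 40 N, if the wrist force passes 120 N, or if a joint passes its speed limit or range.

## Working session

There is one attempt and no reset: what is moved stays moved. The work goes in short steps, Python scripts to look and compute and a tool call to move; the robot and the scene stay as the last step left them, time stands still between calls to the robot, and variables do not carry over. Pictures are saved under pics/ and viewed, at most 10 in all, crops included, and the job is handed in when it is done.

Besides the shell and the picture viewer there is one more tool, called after "Emit:" by a JSON object that holds its "method" and its "body", one argument or row to a line. servo_tool: Moves the arm, as the interface text tells. Its arguments: {"type":"object","properties":{"motion":{"type":"array"}},"required":["motion"]}

```bash
mkdir -p pics; ls; cat > h.py <<'E'
import numpy as np, cv2
from station import monitor, grab_frame, ticket, spotter
def save(f,name,crop=None,scale=1):
    im=f["pixels"][:,:,::-1]
    if crop: im=im[crop[1]:crop[3],crop[0]:crop[2]]
    if scale!=1: im=cv2.resize(im,None,fx=scale,fy=scale,interpolation=cv2.INTER_CUBIC)
    cv2.imwrite("pics/"+name+".png",im)
def K(f):
    F=240/np.tan(np.radians(f["vertical_fov"])/2)
    return np.array([[F,0,f["cx"]],[0,F,f["cy"]],[0,0,1.]])
def cloud(f,uv):
    uv=np.asarray(uv,float).reshape(-1,2)
    n=cv2.undistortPoints(uv[:,None],K(f),np.array(f["dist_coeffs"],float))[:,0]
    z=f["range_z"][uv[:,1].astype(int),uv[:,0].astype(int)]
    P=np.c_[n[:,0]*z,-n[:,1]*z,-z]
    T=np.array(f["world_from_camera"]);Q=P@T[:3,:3].T+T[:3,3];Q[z==0]=np.nan
    return Q
def full(f):
    v,u=np.mgrid[:480,:640]
    return cloud(f,np.c_[u.ravel(),v.ravel()]).reshape(480,640,3)
E
python3 - <<'E'
from h import *
fs={}
for c in("scene","top"):
    f=fs[c]=grab_frame(c); save(f,c+"0")
    for n in["bed_mouth","end_stop","handle_grip","trigger_grip","tray_handle","tray","supply","station","fixed_jaw","pad","glue_bottle","screw_tray","pocket_lens"]:
        print(c,n,[(np.round(d["xyz"],3).tolist(),round(d["score"],2)) for d in spotter.landmark_of(n,c)][:4])
E
```

```text
pics
scene bed_mouth [([0.546, 0.006, 0.003], 0.56)]
scene end_stop [([0.568, -0.121, 0.008], 0.71), ([0.457, -0.069, 0.066], 0.55), ([0.561, -0.053, 0.001], 0.46)]
scene handle_grip [([0.416, -0.079, 0.121], 0.56)]
scene trigger_grip [([0.472, -0.068, 0.125], 0.74)]
scene tray_handle [([0.513, 0.137, 0.006], 0.69), ([0.476, 0.223, 0.033], 0.65)]
scene tray [([0.518, 0.136, 0.001], 0.75)]
scene supply [([0.457, 0.349, -0.005], 0.88), ([0.513, 0.135, 0.007], 0.79)]
scene station [([0.559, -0.053, 0.002], 0.85)]
scene fixed_jaw [([0.473, -0.068, 0.126], 0.73), ([0.557, -0.056, -0.0], 0.65)]
scene pad [([0.569, -0.05, -0.0], 0.4), ([0.517, 0.137, 0.005], 0.26)]
scene glue_bottle [([0.57, -0.201, -0.0], 0.58), ([0.648, -0.15, 0.002], 0.52)]
scene screw_tray [([0.57, -0.204, 0.002], 0.62), ([0.457, -0.069, 0.068], 0.15)]
scene pocket_lens [([0.438, -0.202, -0.0], 0.73), ([0.546, 0.007, 0.007], 0.38)]
top bed_mouth [([0.573, -0.202, -0.004], 0.46)]
top end_stop [([0.571, -0.123, 0.009], 0.63), ([0.559, -0.056, -0.001], 0.54)]
top handle_grip [([0.413, -0.083, 0.125], 0.95)]
top trigger_grip [([0.471, -0.071, 0.128], 0.4), ([0.416, -0.083, 0.124], 0.3)]
top tray_handle [([0.476, 0.223, 0.033], 0.81), ([0.562, -0.055, 0.0], 0.49), ([0.641, -0.155, -0.001], 0.44)]
top tray [([0.515, 0.138, 0.0], 0.97)]
top supply [([0.455, 0.348, 0.004], 0.97), ([0.514, 0.137, 0.004], 0.57), ([0.572, -0.204, -0.001], 0.35)]
top station [([0.558, -0.053, -0.001], 0.74), ([0.567, -0.205, -0.002], 0.42)]
top fixed_jaw [([0.56, -0.055, -0.003], 0.83)]
top pad []
top glue_bottle [([0.644, -0.153, 0.002], 0.47)]
top screw_tray [([0.57, -0.204, -0.004], 0.69), ([0.477, 0.221, 0.034], 0.36), ([0.413, -0.08, 0.122], 0.29)]
top pocket_lens [([0.442, -0.202, -0.003], 0.8)]
```

View pics/scene0.png

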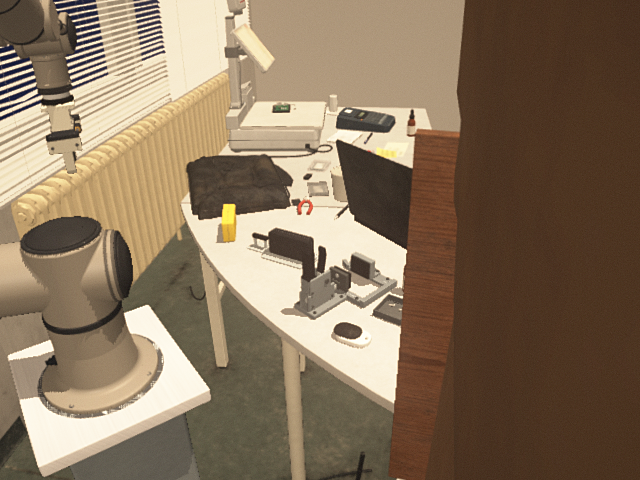

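View pics/top0.png

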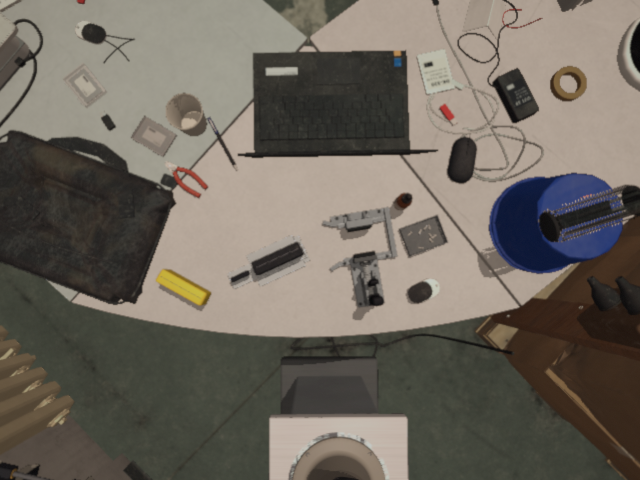

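The scene picture shows the yellow look-alike at (229,222), the black supply in the tray at (290,245) and the station at (340,280). In the top picture the candidates for the supply are the yellow one at (183,288), which is the look-alike, and the black one at (275,260). The black one stands in the steel tray with its handle at (240,277), so it is the one meant. I'll confirm that in a crop and measure.

```bash
python3 - <<'E'
from h import *
f=grab_frame("top"); save(f,"crop",(220,190,420,320),4)
P=full(f); 
def rect(m,n):
    q=P[m][:,:2].astype(np.float32)
    (c,s,a)=cv2.minAreaRect(q); b=cv2.boxPoints((c,s,a)); e=[b[1]-b[0],b[2]-b[1]]; e=max(e,key=np.linalg.norm)
    print(n,len(q),np.round(c,4),np.round(s,4),"long axis yaw",round(float(np.arctan2(e[1],e[0])),3),"mean",np.round(q.mean(0),4))
X,Y,Z=P[...,0],P[...,1],P[...,2]
near=lambda x,y,r:(np.hypot(X-x,Y-y)<r)
rect(near(.515,.137,.09)&(Z>.055)&(Z<.08),"supply top")
rect(near(.476,.222,.035)&(Z>.03)&(Z<.05),"handle")
rect(near(.515,.137,.12)&(Z>.002)&(Z<.02),"tray plate")
rect(near(.42,-.08,.04)&(Z>.13)&(Z<.17),"handle+trigger top")
rect(near(.57,-.055,.09)&(Z>.045)&(Z<.075),"jaws top")
rect(near(.62,-.03,.12)&(Z>.008)&(Z<.018)&(X>.58)&(Y>-.12),"far rail")
rect(near(.5695,-.122,.045)&(Z>.012)&(Z<.025),"stop")
print(monitor.observe()["time"],monitor.observe()["ee_rot"])
E
```

```text
supply top 748 [0.5174 0.1369] [0.032  0.1165] long axis yaw -1.149 mean [0.5171 0.1365]
handle 103 [0.4775 0.2215] [0.0121 0.043 ] long axis yaw -1.116 mean [0.4776 0.2213]
tray plate 1997 [0.5145 0.1383] [0.2356 0.236 ] long axis yaw -1.211 mean [0.5124 0.1434]
handle+trigger top 112 [ 0.4262 -0.075 ] [0.0197 0.0227] long axis yaw -1.398 mean [ 0.4266 -0.0739]
jaws top 491 [ 0.5427 -0.056 ] [0.123  0.0595] long axis yaw 0.164 mean [ 0.5584 -0.0529]
far rail 466 [ 0.6087 -0.0426] [0.1522 0.0562] long axis yaw 1.565 mean [ 0.6119 -0.052 ]
stop 283 [ 0.5704 -0.1297] [0.0892 0.0657] long axis yaw 0.112 mean [ 0.5679 -0.1255]
1.45 [-3.49223309e-01 -3.12209703e+00 -1.08456333e-04]
```

View pics/crop.png

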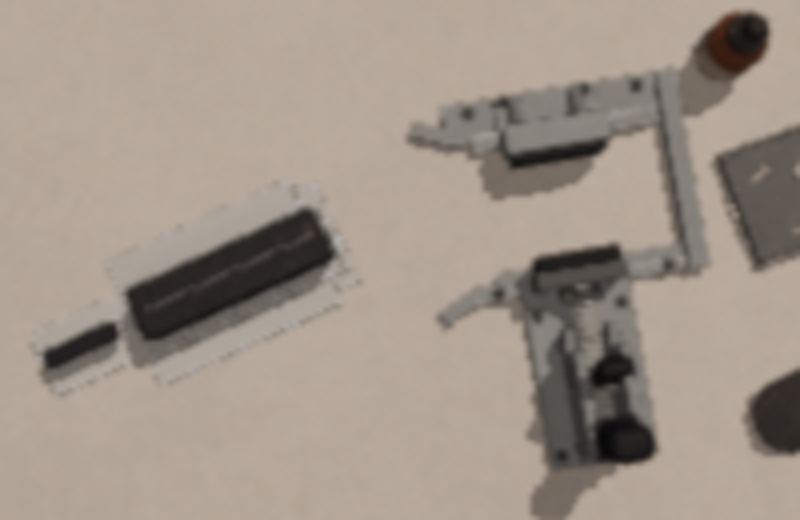

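The crop confirms it: the black supply stands in the steel tray at crop (230,270), with its handle at (80,345). The station has its bed mouth on the left and the handle and trigger at (625,440) and (610,370). I'll go to a lookout with the wrist camera first.

```bash
cat >> h.py <<'E'
from scipy.spatial.transform import Rotation as R
def plan(xyz,yaw,n,hand,opt=None):
    """rows to TCP xyz, tool y axis at world angle yaw, pointing down"""
    s=monitor.observe(); p=np.array(s["tool_pos"]);r=R.from_rotvec(s["ee_rot"])
    y=np.array([np.cos(yaw),np.sin(yaw),0]);z=np.array([0,0,-1.]);g=R.from_matrix(np.c_[np.cross(y,z),y,z])
    dr=(r.inv()*g).as_rotvec(); rows=[]
    for i in range(n):
        d=r.inv().apply((np.array(xyz)-p)/(n-i)); d=np.round(d*1000,1); t=np.round(dr/n,3)
        rows.append([hand,d.tolist(),t.tolist()]); p=p+r.apply(d/1000); r=r*R.from_rotvec(t)
    print(str(rows).replace(" ",""))
E
python3 -c "
from h import *
plan((.51,.06,.32),.3,18,91.8)"
```

```text
[[91.8,[-26.9,-19.7,-5.2],[0.0,-0.0,0.058]],[91.8,[-28.0,-18.1,-5.2],[0.0,-0.0,0.058]],[91.8,[-29.0,-16.4,-5.2],[0.0,-0.0,0.058]],[91.8,[-29.9,-14.7,-5.2],[0.0,-0.0,0.058]],[91.8,[-30.7,-12.9,-5.2],[0.0,-0.0,0.058]],[91.8,[-31.4,-11.1,-5.2],[0.0,-0.0,0.058]],[91.8,[-32.0,-9.3,-5.2],[0.0,-0.0,0.058]],[91.8,[-32.5,-7.4,-5.2],[0.0,-0.0,0.058]],[91.8,[-32.8,-5.5,-5.2],[0.0,-0.0,0.058]],[91.8,[-33.1,-3.6,-5.2],[0.0,-0.0,0.058]],[91.8,[-33.3,-1.7,-5.2],[0.0,-0.0,0.058]],[91.8,[-33.3,0.2,-5.2],[0.0,-0.0,0.058]],[91.8,[-33.2,2.1,-5.2],[0.0,-0.0,0.058]],[91.8,[-33.1,4.1,-5.1],[0.0,-0.0,0.058]],[91.8,[-32.8,6.0,-5.2],[0.0,-0.0,0.058]],[91.8,[-32.4,7.9,-5.1],[0.0,-0.0,0.058]],[91.8,[-31.8,9.7,-5.2],[0.0,-0.0,0.058]],[91.8,[-31.3,11.5,-5.1],[0.0,-0.0,0.058]]]
```

Emit:
{"method": "servo_tool", "body": {
  "motion": [
    [91.8, [-27, -20, -5], [0, 0, 0.058]],
    [91.8, [-28, -18, -5], [0, 0, 0.058]],
    [91.8, [-29, -16, -5], [0, 0, 0.058]],
    [91.8, [-30, -15, -5], [0, 0, 0.058]],
    [91.8, [-31, -13, -5], [0, 0, 0.058]],
    [91.8, [-31, -11, -5], [0, 0, 0.058]],
    [91.8, [-32, -9, -5], [0, 0, 0.058]],
    [91.8, [-32, -7, -5], [0, 0, 0.058]],
    [91.8, [-33, -5, -5], [0, 0, 0.058]]
  ]
}}

```text
time: 2.35
tool_pos: [0.3143, 0.2861, 0.2721]
ee_rot: [1.146, 2.925, 0.001]
ft_force: [0.3, 0.2, -1.2]
finger_gap: 0.999
grasp_force: 0.0
```

Emit:
{"method": "servo_tool", "body": {
  "motion": [
    [91.8, [-33, -4, -5], [0, 0, 0.058]],
    [91.8, [-33, -2, -5], [0, 0, 0.058]],
    [91.8, [-33, 0, -5], [0, 0, 0.058]],
    [91.8, [-33, 2, -5], [0, 0, 0.058]],
    [91.8, [-33, 4, -5], [0, 0, 0.058]],
    [91.8, [-33, 6, -5], [0, 0, 0.058]],
    [91.8, [-32, 8, -5], [0, 0, 0.058]],
    [91.8, [-32, 10, -5], [0, 0, 0.058]],
    [91.8, [-31, 11, -5], [0, 0, 0.058]],
    [91.8, [0, 0, 0], [0, 0, 0]]
  ]
}}

```text
time: 3.35
tool_pos: [0.511, 0.0584, 0.3167]
ee_rot: [1.865, 2.526, -0.0]
ft_force: [0.3, -0.6, -0.6]
finger_gap: 1.0
grasp_force: 0.0
```

```bash
python3 - <<'E'
from h import *
s=monitor.observe(); print(s["time"],s["tool_pos"],s["ee_rot"])
f=grab_frame("wrist"); save(f,"w1"); T=np.array(f["world_from_camera"]);print(T.round(3))
np.save("w1.npy",f,allow_pickle=True)
for n in["bed_mouth","end_stop","handle_grip","trigger_grip","tray_handle","tray","supply","station","fixed_jaw"]:
    print(n,[(np.round(d["xyz"],3).tolist(),round(d["score"],2)) for d in spotter.landmark_of(n,"wrist")][:3])
E
```

```text
3.35 [0.51101442 0.05843833 0.31667256] [ 1.86479024e+00  2.52635086e+00 -8.47252984e-05]
[[ 0.955 -0.282 -0.085  0.489]
 [ 0.295  0.916  0.273  0.132]
 [ 0.001 -0.286  0.958  0.474]
 [ 0.     0.     0.     1.   ]]
bed_mouth [([0.64, -0.15, 0.001], 0.22)]
end_stop [([0.57, -0.12, 0.008], 0.75)]
handle_grip []
trigger_grip [([0.468, -0.068, 0.122], 0.87), ([0.566, -0.199, -0.002], 0.29)]
tray_handle [([0.479, 0.224, 0.037], 0.59)]
tray [([0.514, 0.137, 0.004], 0.88), ([0.64, -0.152, -0.001], 0.21)]
supply [([0.478, 0.222, 0.035], 0.41)]
station []
fixed_jaw []
```

View pics/w1.png

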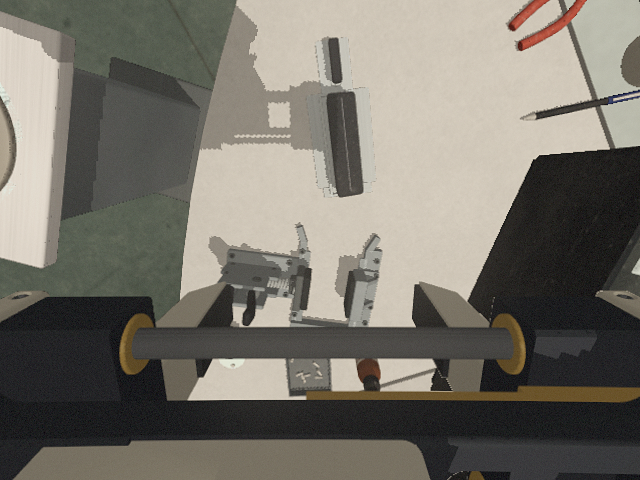

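The wrist picture shows the tray with its handle at (335,60), the supply at (345,140), and the station's rails at (300,270) and (370,270). I'll fit the edges from this view.

```bash
python3 - <<'E'
from h import *
f=np.load("w1.npy",allow_pickle=True).item(); g=grab_frame("top")
for nm,F in(("wrist",f),("top",g)):
    P=full(F); P=P[~np.isnan(P[...,0])]; P=P[np.hypot(P[:,0]-.56,P[:,1]+.05)<.2]
    c,yaw=np.array([.5585,-.0535]),.17
    r=np.array([[np.cos(yaw),np.sin(yaw)],[-np.sin(yaw),np.cos(yaw)]])
    Q=np.c_[(P[:,:2]-c)@r.T,P[:,2]]
    print(nm)
    for sgn in(1,-1):
        m=(Q[:,2]>.009)&(Q[:,2]<.017)&(sgn*Q[:,0]>.02)&(sgn*Q[:,0]<.08)
        out=[]
        for y in np.arange(-60,60,10):
            k=m&(abs(Q[:,1]*1000-y)<5)
            out.append((int(y),round(float(np.sort(sgn*Q[k,0])[:3].mean()*1000),1) if k.sum()>4 else None))
        print(" inner lip",sgn,out)
    k=(Q[:,2]>.05)&(Q[:,2]<.063)&(Q[:,0]>0)&(Q[:,0]<.06)&(abs(Q[:,1])<.05)
    print(" fixed jaw x",np.percentile(Q[k,0],[1,99]).round(4),"y",np.percentile(Q[k,1],[1,99]).round(4))
    k=(Q[:,2]>.05)&(Q[:,2]<.063)&(Q[:,0]<-.03)&(Q[:,0]>-.07)&(abs(Q[:,1])<.05)
    print(" mov jaw x",np.percentile(Q[k,0],[1,99]).round(4),"y",np.percentile(Q[k,1],[1,99]).round(4))
    k=(Q[:,2]>.015)&(Q[:,2]<.022)&(abs(Q[:,0])<.035)&(Q[:,1]<-.05)
    if k.sum()>5:
      for x in(-30,-15,0,15,30):
        j=k&(abs(Q[:,0]*1000-x)<7); print("  stop face",x,np.percentile(Q[j,1],97).round(4) if j.sum()>4 else None)
# tray from wrist
P=full(f); near=np.hypot(P[...,0]-.517,P[...,1]-.137)<.09
def rect(m,n):
    q=P[m][:,:2].astype(np.float32);c,s,a=cv2.minAreaRect(q);b=cv2.boxPoints((c,s,a));e=max([b[1]-b[0],b[2]-b[1]],key=np.linalg.norm)
    print(n,len(q),np.round(c,4),np.round(s,4),round(float(np.arctan2(e[1],e[0])%np.pi-np.pi/2),3))
rect(near&(P[...,2]>.06)&(P[...,2]<.075),"supply")
rect((np.hypot(P[...,0]-.477,P[...,1]-.222)<.035)&(P[...,2]>.034)&(P[...,2]<.05),"handle")
plan((.476,.2255,.12),.435,8,91.8)
E
```

```text
wrist
 inner lip 1 [(-60, 36.7), (-50, 38.3), (-40, 54.9), (-30, 55.3), (-20, None), (-10, 56.9), (0, 56.1), (10, None), (20, 42.8), (30, 32.0), (40, 37.5), (50, 38.9)]
 inner lip -1 [(-60, 35.0), (-50, 34.8), (-40, None), (-30, 50.9), (-20, 54.1), (-10, None), (0, 59.9), (10, 50.5), (20, 35.3), (30, 34.0), (40, 33.8), (50, 35.1)]
 fixed jaw x [0.0234 0.045 ] y [-0.0283  0.0299]
 mov jaw x [-0.0498 -0.0302] y [-0.0235  0.0263]
  stop face -30 -0.0663
  stop face -15 -0.0661
  stop face 0 -0.0659
  stop face 15 -0.0661
  stop face 30 None
top
 inner lip 1 [(-60, 37.6), (-50, 37.5), (-40, 39.9), (-30, None), (-20, None), (-10, None), (0, None), (10, None), (20, None), (30, None), (40, None), (50, None)]
 inner lip -1 [(-60, 35.2), (-50, 34.6), (-40, 34.8), (-30, 62.9), (-20, 73.6), (-10, None), (0, None), (10, None), (20, None), (30, None), (40, None), (50, None)]Traceback (most recent call last):
  File "<stdin>", line 17, in <module>
    return _quantile_unchecked(
        a, q, axis, out, overwrite_input, method, keepdims, weights)
    return _ureduce(a,
                    func=_quantile_ureduce_func,
    ...<5 lines>...
                    overwrite_input=overwrite_input,
                    method=method)
    r = func(a, **kwargs)
    result = _quantile(arr,
                       quantiles=q,
    ...<2 lines>...
                       out=out,
                       weights=wgt)
    slices_having_nans = np.isnan(arr[-1, ...])
                                  ~~~^^^^^^^^^
IndexError: index -1 is out of bounds for axis 0 with size 0
```

```bash
python3 - <<'E'
from h import *
f=np.load("w1.npy",allow_pickle=True).item()
P=full(f); near=np.hypot(P[...,0]-.517,P[...,1]-.137)<.09
def rect(m,n):
    q=P[m][:,:2].astype(np.float32);c,s,a=cv2.minAreaRect(q);b=cv2.boxPoints((c,s,a));e=max([b[1]-b[0],b[2]-b[1]],key=np.linalg.norm)
    print(n,len(q),np.round(c,4),np.round(s,4),round(float(np.arctan2(e[1],e[0])%np.pi-np.pi/2),3))
rect(near&(P[...,2]>.06)&(P[...,2]<.075),"supply")
rect((np.hypot(P[...,0]-.477,P[...,1]-.222)<.035)&(P[...,2]>.034)&(P[...,2]<.05),"handle")
yaw=.17;c=np.array([.5599,-.0525]);r=np.array([[np.cos(yaw),np.sin(yaw)],[-np.sin(yaw),np.cos(yaw)]])
Q=np.dstack([(P[...,:2]-c)@r.T,P[...,2]])
k=(Q[...,2]>.045)&(Q[...,2]<.066)&(Q[...,0]<-.02)&(Q[...,0]>-.07)&(abs(Q[...,1])<.04)
print("jaw x hist",np.histogram(Q[k][:,0],np.arange(-.07,-.019,.004)))
plan((.475,.226,.12),.435,9,91.8)
E
```

```text
supply 2837 [0.5167 0.1371] [0.0319 0.1168] 0.425
handle 465 [0.477  0.2233] [0.012  0.0462] 0.419
jaw x hist (array([  0,   0,   0,   0,  24, 116, 119, 107, 108,  88,   0,   0]), array([-0.07 , -0.066, -0.062, -0.058, -0.054, -0.05 , -0.046, -0.042,
       -0.038, -0.034, -0.03 , -0.026, -0.022]))
[[91.8,[18.5,1.9,21.9],[0.0,-0.0,-0.014]],[91.8,[18.5,2.2,21.9],[0.0,-0.0,-0.014]],[91.8,[18.5,2.4,21.9],[0.0,-0.0,-0.014]],[91.8,[18.4,2.7,21.9],[0.0,-0.0,-0.014]],[91.8,[18.4,2.9,21.8],[0.0,-0.0,-0.014]],[91.8,[18.4,3.2,21.9],[0.0,-0.0,-0.014]],[91.8,[18.3,3.5,21.8],[0.0,-0.0,-0.014]],[91.8,[18.3,3.7,21.9],[0.0,-0.0,-0.014]],[91.8,[18.2,4.0,21.8],[0.0,-0.0,-0.014]]]
```

Emit:
{"method": "servo_tool", "body": {
  "motion": [
    [91.8, [18.7, 2, 22], [0, 0, -0.012]],
    [91.8, [18.7, 2.2, 22], [0, 0, -0.012]],
    [91.8, [18.7, 2.4, 22], [0, 0, -0.012]],
    [91.8, [18.7, 2.7, 22], [0, 0, -0.012]],
    [91.8, [18.7, 2.9, 22], [0, 0, -0.012]],
    [91.8, [18.7, 3.2, 22], [0, 0, -0.012]],
    [91.8, [18.5, 3.5, 22], [0, 0, -0.012]],
    [91.8, [18.5, 3.7, 22], [0, 0, -0.012]],
    [91.8, [18.4, 4, 21], [0, 0, -0.012]],
    [91.8, [0, 0, 0], [0, 0, 0]]
  ]
}}

```text
time: 4.9
tool_pos: [0.4738, 0.2291, 0.1172]
ee_rot: [-1.714, -2.628, 0.006]
ft_force: [-0.3, -0.1, -1.0]
finger_gap: 0.998
grasp_force: 0.0
```

```bash
python3 - <<'E'
from h import *
s=monitor.observe(); print(s["time"],s["tool_pos"])
f=grab_frame("wrist"); save(f,"w2"); np.save("w2.npy",f,allow_pickle=True); P=full(f)
m=(np.hypot(P[...,0]-.477,P[...,1]-.223)<.035)&(P[...,2]>.034)&(P[...,2]<.05)
q=P[m][:,:2].astype(np.float32);c,sz,a=cv2.minAreaRect(q);b=cv2.boxPoints((c,sz,a));e=max([b[1]-b[0],b[2]-b[1]],key=np.linalg.norm)
print(len(q),np.round(c,4),np.round(sz,4),round(float(np.arctan2(e[1],e[0])%np.pi-np.pi/2),3))
plan((.475,.228,.018),.42,5,91.8)
E
```

```text
4.9 [0.47378021 0.22912596 0.11716839]
952 [0.4768 0.2232] [0.0117 0.0459] 0.422
[[91.8,[-0.1,0.0,20.1],[-0.001,-0.0,-0.001]],[91.8,[-0.1,0.0,20.2],[-0.001,-0.0,-0.001]],[91.8,[-0.1,-0.0,20.1],[-0.001,-0.0,-0.001]],[91.8,[-0.0,-0.0,20.2],[-0.001,-0.0,-0.001]],[91.8,[-0.1,-0.1,20.1],[-0.001,-0.0,-0.001]]]
```

Emit:
{"method": "servo_tool", "body": {
  "motion": [
    [91.8, [0, 0, 20], [0, 0, 0]],
    [91.8, [0, 0, 20], [0, 0, 0]],
    [91.8, [0, 0, 20], [0, 0, 0]],
    [91.8, [0, 0, 20], [0, 0, 0]],
    [91.8, [0, 0, 19], [0, 0, 0]],
    [91.8, [0, 0, 0], [0, 0, 0]]
  ]
}}

```text
time: 5.55
tool_pos: [0.4756, 0.2268, 0.0199]
ee_rot: [-1.72, -2.627, 0.003]
ft_force: [-0.2, -1.1, 0.5]
finger_gap: 1.004
grasp_force: 0.0
```

Emit:
{"method": "servo_tool", "body": {
  "motion": [
    [50, [0, 0, 0], [0, 0, 0]],
    [30, [0, 0, 0], [0, 0, 0]],
    [15, [0, 0, 0], [0, 0, 0]],
    [5, [0, 0, 0], [0, 0, 0]],
    [5, [0, 0, 0], [0, 0, 0]],
    [5, [0, 0, 0], [0, 0, 0]]
  ]
}}

```text
time: 6.15
tool_pos: [0.4761, 0.2279, 0.021]
ee_rot: [1.72, 2.629, 0.001]
ft_force: [-0.4, -0.3, -0.3]
finger_gap: 0.527
grasp_force: 0.0
```

Emit:
{"method": "servo_tool", "body": {
  "motion": [
    [5, [0, 0, 0], [0, 0, 0]],
    [5, [0, 0, 0], [0, 0, 0]],
    [5, [0, 0, 0], [0, 0, 0]],
    [5, [0, 0, 0], [0, 0, 0]],
    [5, [0, 0, 0], [0, 0, 0]],
    [5, [0, 0, 0], [0, 0, 0]],
    [5, [0, 0, 0], [0, 0, 0]]
  ]
}}

```text
time: 6.85
tool_pos: [0.4755, 0.2277, 0.0206]
ee_rot: [-1.72, -2.628, 0.001]
ft_force: [-2.3, -0.4, 1.2]
finger_gap: 0.126
grasp_force: 30.0
```

```bash
python3 - <<'E'
from h import *
s=monitor.observe(); print(s["time"],s["tool_pos"],s["finger_gap"],s["grasp_force"],s["ft_force"])
p=np.array(s["tool_pos"])
# grip in tray frame
ty=.422; d=(p[:2]-[.4768,.2232]); along=94+1000*(d@[-np.sin(ty),np.cos(ty)]); print("grip at tray y",along)
yaw=.17; c=np.array([.5599,-.0525]); e=np.array([-np.sin(yaw),np.cos(yaw)])
for Y in(165,): 
    t=c+e*(Y+along)/1000; print(t); plan((t[0],t[1],p[2]),.17,10,5)
E
```

```text
6.85 [0.47554253 0.22774522 0.02061101] 0.12644424116471084 29.99985247850418 [-2.32188222 -0.38994844  1.22180302]
grip at tray y 98.66151554726656
[0.51529313 0.20736077]
[[5,[-3.5,2.8,-0.0],[-0.0,-0.0,0.024]],[5,[-3.4,2.9,-0.0],[-0.0,-0.0,0.024]],[5,[-3.3,3.0,-0.0],[-0.0,-0.0,0.024]],[5,[-3.2,3.1,-0.0],[-0.0,-0.0,0.024]],[5,[-3.2,3.1,-0.0],[-0.0,-0.0,0.024]],[5,[-3.1,3.2,-0.0],[-0.0,-0.0,0.024]],[5,[-3.0,3.3,-0.0],[-0.0,-0.0,0.024]],[5,[-2.9,3.4,-0.0],[-0.0,-0.0,0.024]],[5,[-2.9,3.4,-0.0],[-0.0,-0.0,0.024]],[5,[-2.8,3.5,-0.0],[-0.0,-0.0,0.024]]]
```

Emit:
{"method": "servo_tool", "body": {
  "motion": [
    [5, [-3.5, 2.8, 0], [0, 0, 0.024]],
    [5, [-3.4, 2.9, 0], [0, 0, 0.025]],
    [5, [-3.3, 3, 0], [0, 0, 0.025]],
    [5, [-3.2, 3.1, 0], [0, 0, 0.025]],
    [5, [-3.2, 3.1, 0], [0, 0, 0.025]],
    [5, [-3.1, 3.2, 0], [0, 0, 0.025]],
    [5, [-3, 3.3, 0], [0, 0, 0.025]],
    [5, [-2.9, 3.4, 0], [0, 0, 0.025]],
    [5, [-2.9, 3.4, 0], [0, 0, 0.025]],
    [5, [-2.8, 3.5, 0], [0, 0, 0.025]]
  ]
}}

```text
time: 7.85
tool_pos: [0.5161, 0.2071, 0.0207]
ee_rot: [2.036, 2.393, 0.0]
ft_force: [-0.3, 2.4, -2.5]
finger_gap: 0.124
grasp_force: 30.0
```

Emit:
{"method": "servo_tool", "body": {
  "motion": [
    [5, [0, 0, 0], [0, 0, 0]],
    [5, [0, 0, 0], [0, 0, 0]]
  ]
}}

```text
time: 8.05
tool_pos: [0.5158, 0.2068, 0.0206]
ee_rot: [2.033, 2.395, -0.001]
ft_force: [0.5, -1.3, -3.6]
finger_gap: 0.127
grasp_force: 30.0
```

```bash
cat >> h.py <<'E'
def meas(cam,png=None):
    s=monitor.observe(); print(s["time"],np.round(s["tool_pos"],4),np.round(s["ee_rot"],3),s["finger_gap"],s["grasp_force"],np.round(s["ft_force"],1))
    f=grab_frame(cam); P=full(f)
    if png: save(f,png)
    yaw=.17;c=np.array([.5599,-.0525]);r=np.array([[np.cos(yaw),np.sin(yaw)],[-np.sin(yaw),np.cos(yaw)]])
    Q=np.dstack([(P[...,:2]-c)@r.T,P[...,2]])
    return f,Q
def rect(q,n):
    q=(q[:,:2]*1000).astype(np.float32);c,s,a=cv2.minAreaRect(q);b=cv2.boxPoints((c,s,a));e=max([b[1]-b[0],b[2]-b[1]],key=np.linalg.norm)
    print(n,len(q),np.round(c,1),np.round(s,1),"yaw",round(float(np.arctan2(e[1],e[0])%np.pi-np.pi/2),3))
E
python3 - <<'E'
from h import *
for cam in("top","wrist"):
    f,Q=meas(cam,"a_"+cam)
    m=(Q[...,2]>.058)&(Q[...,2]<.073)&(abs(Q[...,0])<.05)&(Q[...,1]>.08)&(Q[...,1]<.24)
    if m.sum()>20: rect(Q[m],cam+" supply in station frame")
    m=(Q[...,2]>.009)&(Q[...,2]<.017)&(Q[...,1]>.02)&(Q[...,1]<.055)
    for sg in(1,-1):
        for y in(30,40,50):
            k=m&(abs(Q[...,1]*1000-y)<6)&(sg*Q[...,0]>.02)&(sg*Q[...,0]<.07)
            print(sg,y,k.sum(),np.round(np.percentile(sg*Q[k][:,0]*1000,5),1) if k.sum()>4 else 0)
E
```

```text
8.05 [0.5158 0.2068 0.0206] [ 2.033e+00  2.395e+00 -1.000e-03] 0.1273280723014038 30.001158714294434 [ 0.5 -1.3 -3.6]
top supply in station frame 728 [  2.  163.4] [115.9  31.9] yaw -0.008
1 30 41 38.1
1 40 56 38.6
1 50 46 43.1
-1 30 55 36.3
-1 40 32 35.8
-1 50 21 37.8
8.1 [0.5157 0.2068 0.0206] [ 2.033e+00  2.395e+00 -1.000e-03] 0.12560413937627213 30.002460479736328 [ 0.4 -1.7 -3.6]
1 30 0 0
1 40 0 0
1 50 0 0
-1 30 0 0
-1 40 0 0
-1 50 0 0
```

Emit:
{"method": "servo_tool", "body": {
  "motion": [
    [5, [-5, 0, 0], [0, 0, -0.006]],
    [5, [-9, 0, 0], [0, 0, 0]],
    [5, [-10, 0, 0], [0, 0, 0]],
    [5, [-10, 0, 0], [0, 0, 0]],
    [5, [-10, 0, 0], [0, 0, 0]],
    [5, [-10, 0, 0], [0, 0, 0]],
    [5, [-10, 0, 0], [0, 0, 0]],
    [5, [-10, 0, 0], [0, 0, 0]],
    [5, [-8, 0, 0], [0, 0, 0]],
    [5, [-4, 0, 0], [0, 0, 0]]
  ]
}}

```text
time: 9.15
tool_pos: [0.5303, 0.1216, 0.0207]
ee_rot: [-2.027, -2.4, -0.0]
ft_force: [-0.7, 2.3, -3.8]
finger_gap: 0.125
grasp_force: 30.0
```

```bash
python3 - <<'E'
from h import *
f,Q=meas("top")
p=np.array(monitor.observe()["tool_pos"])[:2]-[.5599,-.0525];print("tcp station",p@[np.cos(.17),np.sin(.17)],p@[-np.sin(.17),np.cos(.17)])
m=(Q[...,2]>.058)&(Q[...,2]<.073)&(abs(Q[...,0])<.028)&(Q[...,1]>-.02)&(Q[...,1]<.16)
rect(Q[m],"supply")
E
```

```text
9.15 [0.5303 0.1216 0.0207] [-2.027 -2.4   -0.   ] 0.12499889845379152 29.99949485063553 [-0.7  2.3 -3.8]
tcp station 0.0002697467905531138 0.17624986121750602
supply 570 [ 6.4 42.9] [ 41.4 123.9] yaw 0.015
```

Emit:
{"method": "servo_tool", "body": {
  "motion": [
    [5, [-5, 0, 0], [0, 0, 0]],
    [5, [-9, 0, 0], [0, 0, 0]],
    [5, [-10, 0, 0], [0, 0, 0]],
    [5, [-10, 0, 0], [0, 0, 0]],
    [5, [-10, 0, 0], [0, 0, 0]],
    [5, [-10, 0, 0], [0, 0, 0]],
    [5, [-8, 0, 0], [0, 0, 0]],
    [5, [-5, 0, 0], [0, 0, 0]],
    [5, [-3, 0, 0], [0, 0, 0]],
    [5, [-2, 0, 0], [0, 0, 0]]
  ]
}}

```text
time: 10.2
tool_pos: [0.5422, 0.0514, 0.0207]
ee_rot: [-2.026, -2.401, -0.0]
ft_force: [-0.8, 1.9, -2.6]
finger_gap: 0.129
grasp_force: 30.0
```

Emit:
{"method": "servo_tool", "body": {
  "motion": [
    [5, [-2, 0, 0], [0, 0, 0]],
    [5, [-2, 0, 0], [0, 0, 0]],
    [5, [0, 0, 0], [0, 0, 0]]
  ]
}}

```text
time: 10.5
tool_pos: [0.5429, 0.0474, 0.0207]
ee_rot: [2.026, 2.401, -0.0]
ft_force: [0.0, 0.7, -1.3]
finger_gap: 0.125
grasp_force: 30.0
```

Emit:
{"method": "servo_tool", "body": {
  "motion": [
    [5, [-2, 0, 0], [0, 0, 0]],
    [5, [-2, 0, 0], [0, 0, 0]],
    [5, [0, 0, 0], [0, 0, 0]]
  ]
}}

```text
time: 10.8
tool_pos: [0.5437, 0.0434, 0.0207]
ee_rot: [2.026, 2.401, 0.0]
ft_force: [0.0, 0.5, -2.3]
finger_gap: 0.125
grasp_force: 30.0
```

```bash
python3 - <<'E'
from h import *
f,Q=meas("top")
m=(Q[...,2]>.060)&(Q[...,2]<.073)&(abs(Q[...,0])<.05)&(abs(Q[...,1])<.08)
rect(Q[m],"supply"); 
m=(Q[...,2]>.034)&(Q[...,2]<.05)&(abs(Q[...,0])<.01)&(Q[...,1]>.06)&(Q[...,1]<.13)
rect(Q[m],"handle")
E
```

```text
10.8 [0.5437 0.0434 0.0207] [2.026 2.401 0.   ] 0.1251284300284448 29.99959409236908 [ 0.   0.5 -2.3]
supply 424 [ -7.5 -28.5] [61.9 99.2] yaw 1.368
handle 0 [0. 0.] [0. 0.] yaw -1.571
```

Emit:
{"method": "servo_tool", "body": {
  "motion": [
    [5, [-1.5, 0, 0], [0, 0, 0]],
    [5, [-1, 0, 0], [0, 0, 0]],
    [5, [0, 0, 0], [0, 0, 0]]
  ]
}}

```text
time: 11.15
tool_pos: [0.5439, 0.0429, 0.0209]
ee_rot: [-2.026, -2.399, -0.003]
ft_force: [-0.1, 9.6, -1.2]
finger_gap: 0.131
grasp_force: 30.0
```

Contact with the end stop: 9.6 N at the expected station y of about 97 mm. I'll release and rise.

Emit:
{"method": "servo_tool", "body": {
  "motion": [
    [20, [0, 0, 0], [0, 0, 0]],
    [30, [0, 0, 0], [0, 0, 0]],
    [40, [0, 0, 0], [0, 0, 0]],
    [50, [0, 0, 0], [0, 0, 0]],
    [60, [0, 0, 0], [0, 0, 0]],
    [60, [0, 0, 0], [0, 0, 0]],
    [60, [0, 0, 0], [0, 0, 0]]
  ]
}}

```text
time: 11.85
tool_pos: [0.544, 0.0411, 0.0207]
ee_rot: [-2.026, -2.401, -0.0]
ft_force: [-0.2, -0.2, -0.3]
finger_gap: 0.645
grasp_force: 0.0
```

Emit:
{"method": "servo_tool", "body": {
  "motion": [
    [91.8, [2, 0, -15], [0, 0, 0]],
    [91.8, [2, 0, -25], [0, 0, 0]],
    [91.8, [2, 0, -35], [0, 0, 0]],
    [91.8, [2, 0, -40], [0, 0, 0]],
    [91.8, [2, 0, -40], [0, 0, 0]],
    [91.8, [0, 0, -40], [0, 0, 0]],
    [91.8, [0, 0, 0], [0, 0, 0]]
  ]
}}

```text
time: 12.55
tool_pos: [0.5451, 0.0511, 0.2217]
ee_rot: [2.02, 2.394, 0.011]
ft_force: [0.6, 0.4, -0.2]
finger_gap: 0.998
grasp_force: 0.0
```

```bash
python3 - <<'E'
from h import *
f,Q=meas("wrist","home")
m=(Q[...,2]>.061)&(Q[...,2]<.075)&(abs(Q[...,0])<.028)&(abs(Q[...,1])<.075)
if m.sum()>9: rect(Q[m],"supply")
m=(Q[...,2]>.034)&(Q[...,2]<.05)&(abs(Q[...,0])<.012)&(Q[...,1]>.065)&(Q[...,1]<.13)
if m.sum()>9: rect(Q[m],"handle")
f,Q=meas("top")
m=(Q[...,2]>.061)&(Q[...,2]<.075)&(abs(Q[...,0])<.02)&(abs(Q[...,1])<.075)
if m.sum()>9: rect(Q[m],"supply top")
t=np.array([.5599,-.0525])+.127*np.array([-np.cos(.17),-np.sin(.17)]);print(t)
plan((t[0],t[1],.215),.17,9,91.8)
E
```

```text
12.55 [0.5451 0.0511 0.2217] [2.02  2.394 0.011] 0.9979584575480669 0.0 [ 0.6  0.4 -0.2]
supply 2010 [ 1.9 -1.7] [114.9  31.8] yaw -0.004
handle 468 [ 1.6 92.9] [44.8 10.5] yaw -0.007
12.6 [0.5437 0.0511 0.2186] [2.023 2.397 0.006] 1.002642577219905 0.0 [-0.2  0.4 -1.1]
supply top 187 [  2.  -42.2] [36.5 31.7] yaw -0.015
[ 0.43473073 -0.07398616]
[[91.8,[-11.7,-14.1,0.1],[0.0,0.0,-0.0]],[91.8,[-11.7,-14.2,0.1],[0.0,0.0,-0.0]],[91.8,[-11.7,-14.1,0.2],[0.0,0.0,-0.0]],[91.8,[-11.7,-14.2,0.1],[0.0,0.0,-0.0]],[91.8,[-11.7,-14.1,0.2],[0.0,0.0,-0.0]],[91.8,[-11.7,-14.2,0.1],[0.0,0.0,-0.0]],[91.8,[-11.6,-14.1,0.2],[0.0,0.0,-0.0]],[91.8,[-11.7,-14.2,0.1],[0.0,0.0,-0.0]],[91.8,[-11.6,-14.1,0.2],[0.0,0.0,-0.0]]]
```

View pics/home.png

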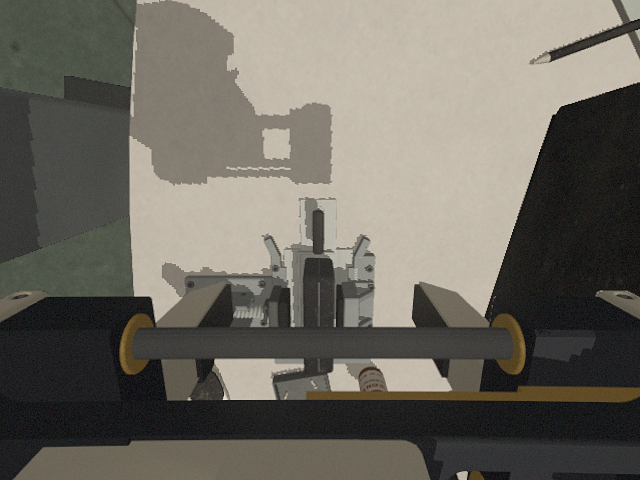

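The picture shows the tray home in the bed (handle at (318,230), supply at (318,310)), and the fitted handle is at station y 93 mm where 94 is expected. Next I go over the clamp.

Emit:
{"method": "servo_tool", "body": {
  "motion": [
    [91.8, [-11.7, -14.1, 0], [0, 0, 0]],
    [91.8, [-11.7, -14.1, 0], [0, 0, 0]],
    [91.8, [-11.7, -14.1, 0], [0, 0, 0]],
    [91.8, [-11.7, -14.1, 0], [0, 0, 0]],
    [91.8, [-11.7, -14.1, 0], [0, 0, 0]],
    [91.8, [-11.7, -14.1, 0], [0, 0, 0]],
    [91.8, [-11.7, -14.1, 0], [0, 0, 0]],
    [91.8, [-11.7, -14.1, 0], [0, 0, 0]],
    [91.8, [-11.7, -14.1, 0], [0, 0, 0]],
    [91.8, [0, 0, 0], [0, 0, 0]]
  ]
}}

```text
time: 13.65
tool_pos: [0.4331, -0.0748, 0.2142]
ee_rot: [-2.026, -2.397, 0.002]
ft_force: [-0.7, -0.5, 0.2]
finger_gap: 1.004
grasp_force: 0.0
```

```bash
python3 - <<'E'
from h import *
f,Q=meas("wrist"); g,Q2=meas("top","over")
save(f,"over_w")
for q,n in((Q,"w"),(Q2,"t")):
    m=(q[...,2]>.135)&(q[...,2]<.16)&(abs(q[...,1])<.02)&(q[...,0]<-.08)&(q[...,0]>-.16)
    print(n,m.sum()); 
    if m.sum()>5: rect(q[m],n)
plan((.4347,-.0740,.104),.17,5,91.8)
E
```

```text
13.65 [ 0.4331 -0.0748  0.2142] [-2.026e+00 -2.397e+00  2.000e-03] 1.0036962417669735 0.0 [-0.7 -0.5  0.2]
13.7 [ 0.434  -0.0743  0.2145] [-2.027e+00 -2.397e+00  1.000e-03] 1.0058472592386094 0.0 [0.1 0.1 0.4]
w 1184
w 1184 [-119.4   -0.4] [23.8 54.1] yaw 1.547
t 0
[[91.8,[-0.0,0.1,22.2],[-0.0,-0.0,-0.0]],[91.8,[-0.1,0.1,22.1],[-0.0,-0.0,-0.0]],[91.8,[-0.0,0.0,22.2],[-0.0,-0.0,-0.0]],[91.8,[-0.1,0.1,22.1],[-0.0,-0.0,-0.0]],[91.8,[-0.0,0.0,22.2],[-0.0,-0.0,-0.0]]]
```

Emit:
{"method": "servo_tool", "body": {
  "motion": [
    [91.8, [0, 0, 22], [0, 0, 0]],
    [91.8, [0, 0, 22], [0, 0, 0]],
    [91.8, [0, 0, 22], [0, 0, 0]],
    [91.8, [0, 0, 22], [0, 0, 0]],
    [91.8, [0, 0, 22], [0, 0, 0]],
    [91.8, [0, 0, 0], [0, 0, 0]]
  ]
}}

```text
time: 14.35
tool_pos: [0.4333, -0.0728, 0.103]
ee_rot: [-2.021, -2.397, 0.003]
ft_force: [-0.0, 0.1, 0.9]
finger_gap: 1.0
grasp_force: 0.0
```

Emit:
{"method": "servo_tool", "body": {
  "motion": [
    [76, [0, 0, 0], [0, 0, 0]],
    [68, [0, 0, 0], [0, 0, 0]],
    [60, [0, 0, 0], [0, 0, 0]],
    [52, [0, 0, 0], [0, 0, 0]],
    [46, [0, 0, 0], [0, 0, 0]],
    [42, [0, 0, 0], [0, 0, 0]],
    [40, [0, 0, 0], [0, 0, 0]],
    [40, [0, 0, 0], [0, 0, 0]],
    [40, [0, 0, 0], [0, 0, 0]]
  ]
}}

```text
time: 15.25
tool_pos: [0.4345, -0.0744, 0.1065]
ee_rot: [2.026, 2.401, -0.001]
ft_force: [-4.3, -1.9, 9.4]
finger_gap: 0.436
grasp_force: 11.7
```

```bash
cat >> h.py <<'E'
def jaw(cams=("top",),png=None):
    for c in cams:
        f,Q=meas(c,png and png+c)
        m=(Q[...,2]>.045)&(Q[...,2]<.064)&(Q[...,0]<-.001)&(Q[...,0]>-.075)&(abs(Q[...,1])<.028)
        print(c,"jaw pts",m.sum()); 
        if m.sum()>9: print(" x hist",np.histogram(Q[m][:,0]*1000,np.arange(-72,0,4))[0], "edge",np.percentile(Q[m][:,0],[3,97]).round(4))
E
python3 -c "
from h import *
jaw(('top','scene'))"
```

```text
15.25 [ 0.4345 -0.0744  0.1065] [ 2.026e+00  2.401e+00 -1.000e-03] 0.4357395431118647 11.708503018599004 [-4.3 -1.9  9.4]
top jaw pts 80
 x hist [ 0  0  0  0  0  0  0  0  0  1  0 18 20  0 20  9  9] edge [-0.0267 -0.0039]
15.3 [ 0.4345 -0.0744  0.1065] [ 2.026e+00  2.401e+00 -1.000e-03] 0.4392855387832468 12.141817052615806 [-4.4 -0.2  8.9]
scene jaw pts 323
 x hist [ 0  0  0  0  0  1 48 62 31 16 22 23  0 34 73  7  4] edge [-0.0454 -0.0113]
```

The first stroke worked: the pad face went from about -31 to about -21 mm. Second stroke now.

Emit:
{"method": "servo_tool", "body": {
  "motion": [
    [55, [0, 0, 0], [0, 0, 0]],
    [70, [0, 0, 0], [0, 0, 0]],
    [86, [0, 0, 0], [0, 0, 0]],
    [86, [0, 0, 0], [0, 0, 0]],
    [86, [0, 0, 0], [0, 0, 0]],
    [86, [0, 0, 0], [0, 0, 0]],
    [86, [0, 0, 0], [0, 0, 0]]
  ]
}}

```text
time: 16.05
tool_pos: [0.4344, -0.0739, 0.1054]
ee_rot: [-2.025, -2.4, 0.001]
ft_force: [0.0, 0.6, -0.1]
finger_gap: 0.934
grasp_force: 0.0
```

```bash
python3 -c "
from h import *
jaw(('top','scene'))"
```

```text
16.05 [ 0.4344 -0.0739  0.1054] [-2.025e+00 -2.400e+00  1.000e-03] 0.9341650200180248 0.0 [ 0.   0.6 -0.1]
top jaw pts 81
 x hist [ 0  0  0  0  0  0  0  0  0  1  0 16 21  0 15  7 10] edge [-0.0257 -0.002 ]
16.1 [ 0.4346 -0.074   0.1055] [-2.025 -2.4    0.   ] 0.9364382410457023 0.0 [-0.2 -0.4  0.9]
scene jaw pts 322
 x hist [ 0  0  0  0  0  0 47 68 24 12 22 20  5 25 86  7  4] edge [-0.046  -0.0114]
```

Emit:
{"method": "servo_tool", "body": {
  "motion": [
    [76, [0, 0, 0], [0, 0, 0]],
    [68, [0, 0, 0], [0, 0, 0]],
    [60, [0, 0, 0], [0, 0, 0]],
    [52, [0, 0, 0], [0, 0, 0]],
    [46, [0, 0, 0], [0, 0, 0]],
    [42, [0, 0, 0], [0, 0, 0]],
    [40, [0, 0, 0], [0, 0, 0]],
    [40, [0, 0, 0], [0, 0, 0]],
    [40, [0, 0, 0], [0, 0, 0]]
  ]
}}

```text
time: 17.05
tool_pos: [0.4345, -0.0742, 0.1062]
ee_rot: [-2.026, -2.401, 0.001]
ft_force: [-3.2, -0.1, 6.4]
finger_gap: 0.438
grasp_force: 13.6
```

```bash
python3 -c "
from h import *
jaw(('top','scene'),'s2')
g=cv2.imread('pics/s2top.png')[190:320,290:450]; h=cv2.imread('pics/s2scene.png')[210:340,270:430]
cv2.imwrite('pics/s2c.png',cv2.resize(np.vstack([g,h]),None,fx=2.3,fy=2.3,interpolation=2))"
```

```text
17.05 [ 0.4345 -0.0742  0.1062] [-2.026e+00 -2.401e+00  1.000e-03] 0.43783545088117076 13.633216645102948 [-3.2 -0.1  6.4]
top jaw pts 161
 x hist [ 0  0  0  0  0  0  0  0  0  0  2 22 38 39 39 10  7] edge [-0.0261 -0.0043]
17.1 [ 0.4345 -0.0743  0.1062] [-2.026e+00 -2.401e+00  1.000e-03] 0.4349610634484883 13.14515080768615 [-3.2 -0.7  6.7]
scene jaw pts 269
 x hist [ 0  0  0  0  0  0  0  0 22 79 29 18 20 31 57  7  5] edge [-0.0368 -0.0112]
```

View pics/s2c.png

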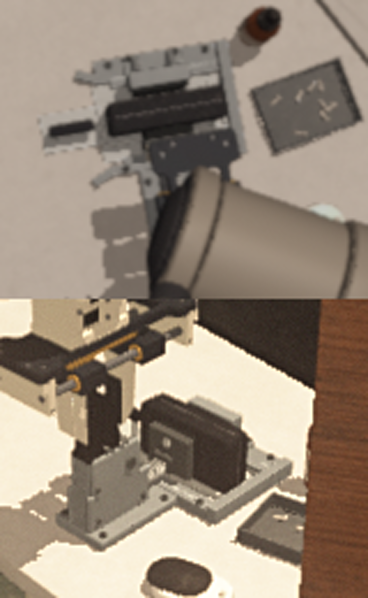

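The crop shows the jaw now up against the supply, with the tray home in the bed and the bystanders in place. I'll start the third stroke and close gradually while watching the force.

Emit:
{"method": "servo_tool", "body": {
  "motion": [
    [55, [0, 0, 0], [0, 0, 0]],
    [70, [0, 0, 0], [0, 0, 0]],
    [86, [0, 0, 0], [0, 0, 0]],
    [86, [0, 0, 0], [0, 0, 0]],
    [86, [0, 0, 0], [0, 0, 0]],
    [86, [0, 0, 0], [0, 0, 0]],
    [86, [0, 0, 0], [0, 0, 0]]
  ]
}}

```text
time: 17.85
tool_pos: [0.4344, -0.074, 0.1055]
ee_rot: [-2.025, -2.4, 0.001]
ft_force: [0.7, 0.4, -0.8]
finger_gap: 0.933
grasp_force: 0.0
```

Emit:
{"method": "servo_tool", "body": {
  "motion": [
    [76, [0, 0, 0], [0, 0, 0]],
    [72, [0, 0, 0], [0, 0, 0]],
    [68, [0, 0, 0], [0, 0, 0]],
    [64, [0, 0, 0], [0, 0, 0]],
    [60, [0, 0, 0], [0, 0, 0]],
    [60, [0, 0, 0], [0, 0, 0]],
    [60, [0, 0, 0], [0, 0, 0]]
  ]
}}

```text
time: 18.55
tool_pos: [0.4366, -0.0739, 0.1062]
ee_rot: [2.024, 2.399, 0.004]
ft_force: [5.7, 3.2, -0.8]
finger_gap: 0.655
grasp_force: 3.3
```

Emit:
{"method": "servo_tool", "body": {
  "motion": [
    [57, [0, 0, 0], [0, 0, 0]],
    [54, [0, 0, 0], [0, 0, 0]],
    [54, [0, 0, 0], [0, 0, 0]],
    [54, [0, 0, 0], [0, 0, 0]]
  ]
}}

```text
time: 18.95
tool_pos: [0.4369, -0.0739, 0.1064]
ee_rot: [2.024, 2.398, 0.005]
ft_force: [6.2, 4.0, 1.0]
finger_gap: 0.588
grasp_force: 3.6
```

Emit:
{"method": "servo_tool", "body": {
  "motion": [
    [52, [0, 0, 0], [0, 0, 0]],
    [50, [0, 0, 0], [0, 0, 0]],
    [50, [0, 0, 0], [0, 0, 0]],
    [50, [0, 0, 0], [0, 0, 0]]
  ]
}}

```text
time: 19.35
tool_pos: [0.4371, -0.0739, 0.1064]
ee_rot: [2.024, 2.398, 0.005]
ft_force: [6.5, 4.0, 1.4]
finger_gap: 0.55
grasp_force: 3.7
```

Emit:
{"method": "servo_tool", "body": {
  "motion": [
    [48, [0, 0, 0], [0, 0, 0]],
    [47, [0, 0, 0], [0, 0, 0]],
    [47, [0, 0, 0], [0, 0, 0]],
    [47, [0, 0, 0], [0, 0, 0]]
  ]
}}

```text
time: 19.75
tool_pos: [0.4375, -0.0738, 0.1065]
ee_rot: [2.024, 2.397, 0.006]
ft_force: [8.5, 4.7, -0.8]
finger_gap: 0.511
grasp_force: 4.6
```

Emit:
{"method": "servo_tool", "body": {
  "motion": [
    [46, [0, 0, 0], [0, 0, 0]],
    [45, [0, 0, 0], [0, 0, 0]],
    [45, [0, 0, 0], [0, 0, 0]],
    [45, [0, 0, 0], [0, 0, 0]]
  ]
}}

```text
time: 20.15
tool_pos: [0.4369, -0.0739, 0.1065]
ee_rot: [2.024, 2.398, 0.005]
ft_force: [5.9, 3.7, 1.6]
finger_gap: 0.487
grasp_force: 8.7
```

Emit:
{"method": "servo_tool", "body": {
  "motion": [
    [44, [0, 0, 0], [0, 0, 0]],
    [43.5, [0, 0, 0], [0, 0, 0]],
    [43.5, [0, 0, 0], [0, 0, 0]],
    [43.5, [0, 0, 0], [0, 0, 0]]
  ]
}}

```text
time: 20.55
tool_pos: [0.4363, -0.074, 0.1064]
ee_rot: [2.025, 2.399, 0.003]
ft_force: [4.9, 4.1, 4.1]
finger_gap: 0.475
grasp_force: 15.7
```

Emit:
{"method": "servo_tool", "body": {
  "motion": [
    [42.5, [0, 0, 0], [0, 0, 0]],
    [42, [0, 0, 0], [0, 0, 0]],
    [42, [0, 0, 0], [0, 0, 0]],
    [42, [0, 0, 0], [0, 0, 0]]
  ]
}}

```text
time: 20.95
tool_pos: [0.4356, -0.0741, 0.1064]
ee_rot: [2.025, 2.4, 0.002]
ft_force: [1.4, 1.4, 6.4]
finger_gap: 0.459
grasp_force: 22.9
```

```bash
python3 -c "
from h import *
jaw(('top','scene'))"
```

```text
20.95 [ 0.4356 -0.0741  0.1064] [2.025e+00 2.400e+00 2.000e-03] 0.4589927153612123 22.949962291786505 [1.4 1.4 6.4]
top jaw pts 176
 x hist [ 0  0  0  0  0  0  0  0  0  0  0 10 40 43 37 33  6] edge [-0.0245 -0.003 ]
21.0 [ 0.4356 -0.0741  0.1064] [2.025e+00 2.400e+00 2.000e-03] 0.4607927544673665 22.940717887286155 [1.3 2.1 6.5]
scene jaw pts 248
 x hist [ 0  0  0  0  0  0  0  0  0  3 54 60 24 14 31 54  6] edge [-0.0309 -0.0081]
```

Emit:
{"method": "servo_tool", "body": {
  "motion": [
    [42, [0, 0, 0], [0, 0, 0]],
    [42, [0, 0, 0], [0, 0, 0]],
    [42, [0, 0, 0], [0, 0, 0]],
    [42, [0, 0, 0], [0, 0, 0]],
    [42, [0, 0, 0], [0, 0, 0]],
    [42, [0, 0, 0], [0, 0, 0]],
    [42, [0, 0, 0], [0, 0, 0]],
    [42, [0, 0, 0], [0, 0, 0]]
  ]
}}

```text
time: 21.85
tool_pos: [0.4356, -0.0741, 0.1064]
ee_rot: [2.025, 2.4, 0.002]
ft_force: [0.9, 1.7, 6.4]
finger_gap: 0.456
grasp_force: 22.9
```

```bash
python3 -c "
from h import *
f,Q=meas('top','end')
m=(Q[...,2]>.061)&(Q[...,2]<.075)&(Q[...,0]>-.012)&(Q[...,0]<.03)&(Q[...,1]>.03)&(Q[...,1]<.075)
rect(Q[m],'supply near end')
m=(Q[...,2]>.034)&(Q[...,2]<.05)&(abs(Q[...,0])<.012)&(Q[...,1]>.065)&(Q[...,1]<.13)
rect(Q[m],'handle')
save(f,'endc',(290,190,450,320),4)"
```

```text
21.85 [ 0.4356 -0.0741  0.1064] [2.025e+00 2.400e+00 2.000e-03] 0.45617314275437865 22.948261629826447 [0.9 1.7 6.4]
supply near end 155 [ 6.7 43. ] [31.6 25. ] yaw -1.559
handle 105 [ 2.2 92.4] [11.8 45.7] yaw 0.004
```

View pics/endc.png

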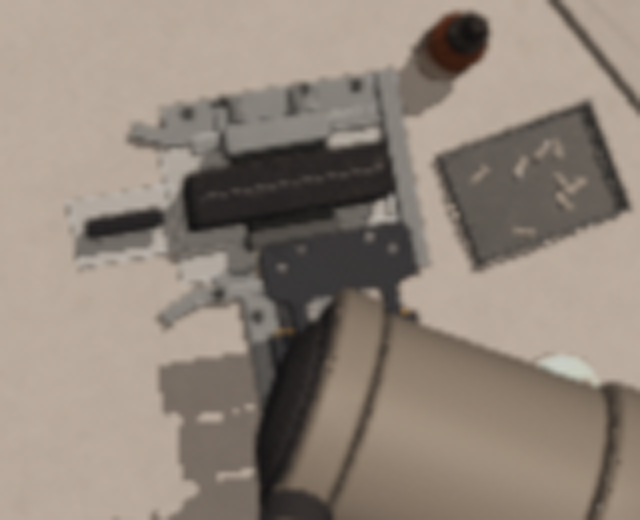

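The crop shows the supply at (290,185) against the fixed jaw at (280,140), with the pad at (290,225) pressed on it and the tray home. The supply's +x face is at about 22.5 mm against a jaw face at 22 mm. The grip is steady at 23 N, which works out to about 20–29 N at the pad, so I'm handing it in.

```bash
python3 -c "
from station import ticket
print(ticket.sign_off())"
```

```text
the job is handed in; nothing more can be done
None
```

I handed the job in with the tray home against the end stop and the trigger held squeezed, the pad pressing the supply against the fixed jaw at an estimated 20–29 N (about 3–5 mm squash); no verdict was returned.

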